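# Change over the block gluing jig

### The job

Flip the jig's toggle clamp up past centre, then slide the carriage all the way back to its open stop, lift out the finished bar and lay it flat in the crate. Then lay every loose wooden block lengthwise in one row in the jig's channel, slide the carriage up so that the row is closed up snugly against the fixed stop, and flip the clamp down onto the row. Leave the glue bottle, the jar and the hammer alone.

Things in the scene. Friction and masses are not known exactly. Their poses are not given: they have to be found in the camera images.
- jig: White gluing jig, 160 x 375 mm, fixed. Origin at table height on the channel's centre line; y along the channel to the fixed stop (face at y +120 mm), x across it to the clamp's hinge. Channel floor 15 mm above the origin, 50 mm wide between rails 10 mm wide, 8 mm high. The stop is 40 mm high over the floor. The bar starts against it. Clamp post: x 65..99, y 8..52, up to z 97 mm.
- stop_face (a point): Middle of the stop's face that the row must meet: in the jig frame (0, +120, 35) mm; axes as the jig's.
- carriage (a joint): Slide of the dark wooden carriage (42 wide, 60 long, 39 mm high over the floor) in the channel. Grows away from the stop: its face is at jig y = 10 mm - value. 0.145 m = open stop (end of travel). A snug row of two blocks leaves it at about 0.010, three at about 0.070. Starts at 0.071 to 0.080. About 2 N of friction; stays where it is left.
- carriage_face (a point): Middle of the carriage's aluminium pushing face, 20 mm above the channel floor; axes as the jig's.
- carriage_knob (a point): Grip on top of the carriage: upright wooden post 22 mm (jig x) by 34 mm (jig y), its top 17 mm above this point, which is 77 mm above the table, 33 mm behind the face; the carriage body's top is 23 mm below this point.
- clamp (a joint): Hinge angle (rad) of the toggle clamp's steel arm. 0 = down: arm level, pointing to jig -x, rubber pad on top of a 40 mm high bar or row (nothing under it: -0.15). Grows as the arm is lifted over toward jig +x; 1.57 = upright (centre), 2.2 = fully open, at its stop. Only its weight (160 g) and slight friction act: 0.1 rad past centre it falls open, short of it, down.
- clamp_hinge (a point): Hinge axis of the clamp (parallel to jig y), jig frame (+80, +30, 90) mm; axes as the jig's.
- clamp_grip (a point): Middle of the clamp's black handle: a round rod 18 mm thick that sticks out sideways from the arm's end, parallel to the hinge axis, from jig y +38 to +100 mm; this point is at y +72 mm. The rod is 145 mm from the hinge axis; when the clamp is down this point is at jig (-65, +72, 90) mm. Fully open, it stands at jig x +165, 207 mm up. The arm is 16 mm wide.
- bar: Finished bar: three blocks glued end to end, 180 x 40 x 40 mm, 190 g. Origin at its centre, x along its length.
- crate: Yellow stained wooden crate fixed to the table, open on top, outside 256 (its x) x 166 (its y) x 70 mm high, walls and floor 10 mm. Origin at table height under its centre, z up.
- block0: Loose wooden block, 60 x 40 x 40 mm, 65 g, one of two or three alike (absent ones read None). Origin at its centre, x along its 60 mm length. Starts lying on the table.
- block1: Loose wooden block, 60 x 40 x 40 mm, 65 g, one of two or three alike (absent ones read None). Origin at its centre, x along its 60 mm length. Starts lying on the table.
- block2: Loose wooden block, 60 x 40 x 40 mm, 65 g, one of two or three alike (absent ones read None). Origin at its centre, x along its 60 mm length. Starts lying on the table.
- glue: White glue bottle, 56 mm across, 150 mm tall, standing beyond the jig. Origin under its centre. To be left alone.
- jar: Open glass jar, 76 mm across, 100 mm tall. Origin under its centre. To be left alone.
- hammer: Hammer lying on the table, 240 mm long. To be left alone.
Mind the look-alikes: they are no part of the job. What is shaped like the block1 but pink is not meant.

How it is judged:
On the way, in this order (a step that is already met when the one before it is completed fails the run):
1. the clamp arm is flipped up past centre (beyond 1.75 rad) (value of joint clamp above 1.75 rad), for 0.2 s.
2. the carriage is back at its open stop (within 8 mm) (value of joint carriage above 0.137 m), for 0.2 s.
3. the bar lies in the crate (x of bar in the frame of crate between -0.05 and 0.05 m and y of bar in the frame of crate between -0.07 and 0.07 m and z of bar in the frame of crate below 0.045 m and linear speed of bar below 0.05 m/s), for 0.2 s.
4. every loose block lies lengthwise on the channel floor (x of block0 in the frame of jig between -0.012 and 0.012 m and y of block0 in the frame of jig between -0.14 and 0.12 m and z of block0 in the frame of jig between 0.03 and 0.0385 m and angle between the x axis of each of block0, block1, block2 and the y axis of jig, either way round below 0.15 rad and x of block1 in the frame of jig between -0.012 and 0.012 m and y of block1 in the frame of jig between -0.14 and 0.12 m and z of block1 in the frame of jig between 0.03 and 0.0385 m and x of block2 in the frame of jig between -0.012 and 0.012 m and y of block2 in the frame of jig between -0.14 and 0.12 m and z of block2 in the frame of jig between 0.03 and 0.0385 m), for 0.2 s.
5. the carriage has closed the row up against the stop (all of step 4 and (horizontal distance between block0 and block1 below 0.066 m or horizontal distance between block0 and block2 below 0.066 m) and (horizontal distance between block1 and block0 below 0.066 m or horizontal distance between block1 and block2 below 0.066 m) and (horizontal distance between block2 and block0 below 0.066 m or horizontal distance between block2 and block1 below 0.066 m) and y of any of block0, block1, block2 in the frame of stop_face above -0.035 m and y of any of block0, block1, block2 in the frame of carriage_face below 0.035 m), for 0.2 s.
6. the clamp is down on the row (all of step 5 and value of joint clamp between -0.06 and 0.08 rad), for 0.3 s.
At the end, for the whole second after the job is handed in: The bar lies flat in the crate; all blocks present lie lengthwise on the channel floor (across within 12 mm, aligned within 0.15 rad) in a closed row: gaps between blocks, to the stop and to the carriage within about 5 mm; the clamp arm is down on the row (-0.06 to 0.08 rad); all at rest (all of step 3 and all of step 6 and linear speed of each of block0, block1, block2 below 0.03 m/s); the robot touches nothing.
It fails at once if the glue bottle is pushed about (more than 4 cm) (distance of glue from where it was at the start of the episode above 0.04 m).
It fails at once if the jar is pushed about (more than 4 cm) (distance of jar from where it was at the start of the episode above 0.04 m).
It fails at once if the hammer is pushed about (more than 4 cm) (distance of hammer from where it was at the start of the episode above 0.04 m).
Of block0, block1, block2 only 2 to 3 are there at a start; the rules pass over those that are not, and their reading is None.
At some moment in a run one of block0, block1, block2 may be knocked a few centimetres aside while the robot is not near it.
Once in a run the grip may slacken for a moment while it holds something.
It also fails if it takes over 200 s, if anything falls off the work surface, if the arm or the gripper's body presses on something with over 40 N, if the wrist force passes 120 N, or if a joint passes its speed limit or range.

### The arm

A 6-joint arm with a two-finger parallel gripper is mounted at the origin on the work surface. World frame = base frame: x ahead of the robot, y to its left, z up, the work surface at z = 0. Lengths are in m, angles in rad, forces in N, time in s.
With the tool pointing down it reaches from about 0.35 to 0.775 m from the base axis. Payload 7.3 kg.
Tool frame: the origin (TCP) lies where the fingers leave the gripper's body, on its centre line; the fingertips stand 66 mm ahead of it and the grasp point (between the pads) lies 47 mm ahead of it (robot.tips_ahead is the distance from the TCP to the fingertips, in m); z points along the fingers, y is the line along which they close (so a half turn about z gives the same grasp; the last joint's range is limited). The gripper opens to 92 mm and grips with 3 to 60 N. Pads are 19 mm wide; open, the fingers measure 130 mm over their backs; the gripper's body (75 mm by 190 mm) begins 47 mm behind the grasp point.
Start: joints at [-1.273, 0.342, 1.524, -0, 1.275, -0.146], TCP at [0.225, -0.474, 0.292] pointing down, gripper open.
Joint ranges: [-2.53, 2.53], [-0.77, 2.02], [0.04, 2.7], [-1, 4.14], [0.28, 2.66], [-3.11, 3.11]. Speed limits (rad/s): [2.57, 2.57, 3.14, 3.14, 3.14, 3.14].

### API

Orientations are given as [roll, pitch, yaw] about the fixed x, y, z axes, in that order (R = Rz(yaw) Ry(pitch) Rx(roll)).
In Python, from cell import robot gives the robot as it stands.
- The arm moves only by the shell command python3 -m inch 'ROWS' [FORCE]. ROWS is a JSON object of lists of equal length, an entry for each row: "travel": the shift along the tool's x, y, z in mm, a list of three; "turn": the turn about the tool's z in units of 5 degrees (1.0 is 5 degrees); "claw": the closure, from -1 (fully open) to 1 (shut). A call has 1 to 12 rows; each row is the pose to reach, as a shift and turn from the pose commanded when the call began, along the tool's axes at that moment; what a row does not reach only later rows make up. A row lasts 1/10 s, in which the tool goes at most 50 mm and 8.59 degrees, less where a joint would pass 70% of its speed; a pose out of reach is approached as far as the arm can. A call with a gripper value outside its range is refused whole. The fingers move at their own pace and stop on an object; FORCE is the grip in N (left out, the last holds). Time passes only in rows, so rows that repeat a pose let the fingers close. It gives the time, the measured TCP pose, the force, the opening and the grip force at its end, in the units of the state.
- robot.observe(): the state, without advancing time (a new reading comes with each control period).
- robot.read_camera(name): name is "side" or "top"; returns a dict with "pixels" (420x560x3 uint8, red, green, blue), "fx", "fy", "cx", "cy" (pixels), "k1" (the pictures are not rectified: a ray, as slopes to the right and down, at radius r is drawn at 1 + k1 r^2 times it, then the intrinsics apply), "cam_to_world" (4x4, takes a point from camera to world coordinates). Camera axes: x right, y down, z forward; pixel columns grow to the right and rows downward; lengths in m; the calibration is good to about 2 mm. A picture is of the moment at which its call begins. There is no depth.
- robot.hand_in(): hands the job in; it is judged then, once.
The state is a dict: "time": time; "qpos": joint angles; "qvel": joint speeds; "joint_efforts": joint torques, N m; "tool_pos": TCP position; "tool_rot": TCP orientation; "contact_force": force on the tool from outside, world axes, zero at the start; "torque": the same for the moment, N m; "opening": finger opening in m; "grip_force": force on a finger pad.
Only numpy, scipy, OpenCV 4.12 (cv2) and the standard library are available. Lean on these libraries where they do the work, as an engineer would, in place of code of your own. Each camera call takes 0.05 s, during which the arm holds its last target. There are 200 camera calls.

## Working session

There is one attempt and no reset: what is moved stays moved. The work goes in short steps, Python scripts to look and compute and a shell command to move; the robot and the scene stay as the last step left them, time stands still between calls to the robot, and variables do not carry over. Pictures are saved under pics/ and viewed, at most 14 in all, crops included, and the job is handed in when it is done.

```bash
ls; mkdir -p pics
cat > h.py <<'E'
import numpy as np, cv2
from cell import robot
def shot(n,f=None):
    c=robot.read_camera(n)
    if f: cv2.imwrite('pics/'+f,c['pixels'][:,:,::-1])
    return c
def ray(c,u,v):
    x,y=(u-c['cx'])/c['fx'],(v-c['cy'])/c['fy']
    xd,yd=x,y
    for _ in range(20):
        s=1+c['k1']*(x*x+y*y); x,y=xd/s,yd/s
    M=np.array(c['cam_to_world']); return M[:3,3],M[:3,:3]@np.array([x,y,1.])
def onz(c,u,v,z):
    o,d=ray(c,u,v); return o+d*(z-o[2])/d[2]
def proj(c,p):
    M=np.array(c['cam_to_world']); q=M[:3,:3].T@(np.array(p)-M[:3,3]); x,y=q[:2]/q[2]
    s=1+c['k1']*(x*x+y*y); return np.array([c['cx']+c['fx']*x*s,c['cy']+c['fy']*y*s])
def tri(c1,a,c2,b):
    o1,d1=ray(c1,*a);o2,d2=ray(c2,*b)
    t=np.linalg.lstsq(np.c_[d1,-d2],o2-o1,rcond=None)[0]
    p,q=o1+d1*t[0],o2+d2*t[1]; return (p+q)/2,np.linalg.norm(p-q)
E
python3 - <<'E'
from h import *
for n in('top','side'):
    c=shot(n,n+'0.png'); print(n,c['fx'],c['cx'],c['cy'],c['k1'],np.round(c['cam_to_world'],3).tolist())
print(robot.observe())
E
```

```text
pics
top 410.5756610451 279.47103429814604 208.98134557762438 -0.12745362566833407 [[-0.005, -0.986, 0.166, 0.502], [-1.0, 0.005, -0.0, 0.06], [-0.0, -0.166, -0.986, 0.866], [0.0, 0.0, 0.0, 1.0]]
side 482.86921325966 279.88411422435126 211.60538205086797 0.0005266616548343831 [[0.982, -0.158, 0.101, 0.535], [-0.186, -0.765, 0.617, -0.525], [-0.02, -0.625, -0.781, 0.84], [0.0, 0.0, 0.0, 1.0]]
{'time': 0.1, 'qpos': array([-1.27298747e+00,  3.42650242e-01,  1.52492787e+00,  2.11774216e-05,
        1.27539135e+00, -1.45998929e-01]), 'qvel': array([-0.00164349, -0.0019643 , -0.00352782, -0.00138393,  0.00200653,
        0.00031701]), 'joint_efforts': array([ 9.45104439e-04, -4.32006311e+01, -2.44694388e+01,  7.18234177e-02,
        5.26105484e-02, -5.85272596e-05]), 'tool_pos': array([ 0.22536936, -0.47386315,  0.29161363]), 'tool_rot': array([-3.14023344e+00, -2.20334813e-04,  4.43801460e-01]), 'contact_force': array([-1.0255152 ,  0.00978599, -0.18183877]), 'torque': array([ 0.02674748, -0.03881403, -0.01361551]), 'grip_force': 0.0, 'opening': 0.09184838120049826}
```

View pics/top0.png

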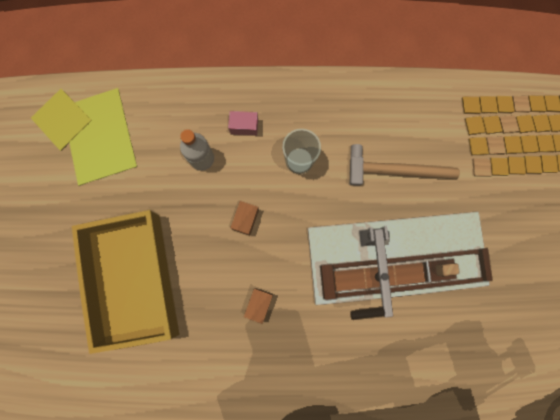

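View pics/side0.png

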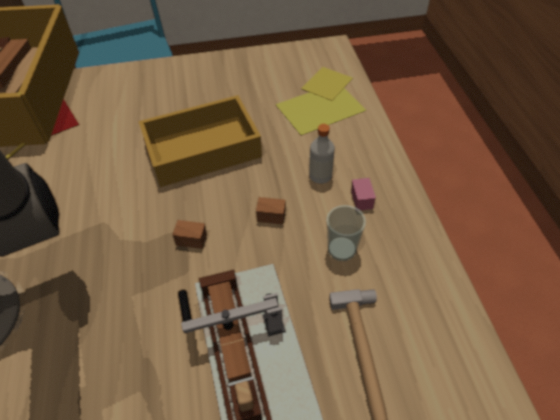

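The top view shows the jig at (400,260) with its stop to the left at (328,278), the clamp hinge at (375,237) and the handle at (368,313). There are brown blocks at (244,218) and (258,305), and the crate is at (123,280). Look-alikes:
- The pink block at (243,123) is excluded by its colour.
- In the side view, a second crate at (40,70) and the papers at (320,100) are off the job. The crate meant is the open one at (200,140) in the side view.

I'll enlarge the jig and blocks once.

Run:
```python
import cv2,numpy as np
t=cv2.imread('pics/top0.png');s=cv2.imread('pics/side0.png')
a=cv2.resize(t[205:330,300:500],None,fx=4,fy=4,interpolation=cv2.INTER_CUBIC)[:340]
a=cv2.resize(t[208:323,305:495],(800,484)) 
b=cv2.resize(s[250:420,150:330],(400,378)); 
a=cv2.resize(t[205:325,300:500],(500,300)); 
L=np.vstack([a,cv2.resize(t[195:335,220:453][:, :233],(500,300))])
R=np.vstack([cv2.resize(s[255:420,170:320],(300,330)),cv2.resize(s[180:260,160:300],(300,171)),np.zeros((99,300,3),np.uint8)])
cv2.imwrite('pics/crop0.png',np.hstack([L,R]))
def pr(n,m):
    cs=cv2.findContours(m,cv2.RETR_EXTERNAL,cv2.CHAIN_APPROX_NONE)[0]
    for k in cs:
        if cv2.contourArea(k)>120: print(n,cv2.contourArea(k),np.round(cv2.boxPoints(cv2.minAreaRect(k))).tolist())
for n,im in(('top',t),('side',s)):
    h=cv2.cvtColor(im,cv2.COLOR_BGR2HSV)
    print(n,'px',h[218,244] if n=='top' else h[210,271])
    pr(n+' brown',cv2.inRange(h,(0,120,40),(11,255,190)))
    pr(n+' yellow',cv2.morphologyEx(cv2.inRange(h,(17,190,60),(26,255,255)),cv2.MORPH_CLOSE,np.ones((5,5))))
    pr(n+' white',cv2.inRange(h,(30,0,140),(90,60,255)))
    pr(n+' black',cv2.inRange(h,(0,0,0),(180,120,35)))
```

```text
top px [ 12 149 149]
top brown 285.5 [[321.0, 266.0], [331.0, 265.0], [335.0, 297.0], [325.0, 298.0]]
top brown 38025.0 [[-0.0, 0.0], [559.0, 0.0], [559.0, 77.0], [0.0, 77.0]]
top white 193.5 [[391.0, 293.0], [488.0, 281.0], [488.0, 285.0], [391.0, 296.0]]
top white 371.5 [[453.0, 256.0], [475.0, 254.0], [477.0, 276.0], [455.0, 279.0]]
top white 1588.5 [[309.0, 228.0], [356.0, 224.0], [364.0, 298.0], [316.0, 303.0]]
top white 3179.5 [[369.0, 223.0], [479.0, 212.0], [483.0, 248.0], [372.0, 259.0]]
side px [ 12 149 125]
side brown 155.0 [[214.0, 350.0], [218.0, 349.0], [232.0, 419.0], [228.0, 420.0]]
side brown 177.0 [[247.0, 342.0], [251.0, 341.0], [270.0, 419.0], [266.0, 420.0]]
side brown 290.0 [[199.0, 278.0], [233.0, 270.0], [236.0, 285.0], [203.0, 292.0]]
side brown 450.5 [[51.0, 134.0], [62.0, 99.0], [84.0, 106.0], [73.0, 141.0]]
side brown 31564.0 [[348.0, 38.0], [441.0, -10.0], [638.0, 379.0], [544.0, 427.0]]
side yellow 400.0 [[156.0, 169.0], [207.0, 152.0], [213.0, 168.0], [162.0, 186.0]]
side yellow 343.5 [[209.0, 151.0], [256.0, 141.0], [260.0, 157.0], [212.0, 168.0]]
side yellow 492.0 [[147.0, 123.0], [218.0, 104.0], [222.0, 121.0], [151.0, 140.0]]
side yellow 120.5 [[220.0, 107.0], [237.0, 101.0], [242.0, 114.0], [225.0, 120.0]]
side yellow 1150.0 [[-3.0, 97.0], [39.0, 95.0], [42.0, 142.0], [0.0, 144.0]]
side yellow 956.0 [[-1.0, 12.0], [49.0, 9.0], [51.0, 43.0], [1.0, 46.0]]
side white 3452.0 [[247.0, 335.0], [290.0, 322.0], [321.0, 419.0], [278.0, 433.0]]
side white 739.5 [[236.0, 274.0], [272.0, 265.0], [280.0, 296.0], [244.0, 305.0]]
side black 170.0 [[178.0, 291.0], [186.0, 290.0], [190.0, 318.0], [183.0, 320.0]]
side black 614.5 [[26.0, 169.0], [38.0, 164.0], [66.0, 228.0], [53.0, 233.0]]
side black 965.0 [[0.0, 221.0], [0.0, 158.0], [29.0, 158.0], [29.0, 221.0]]
```

View pics/crop0.png

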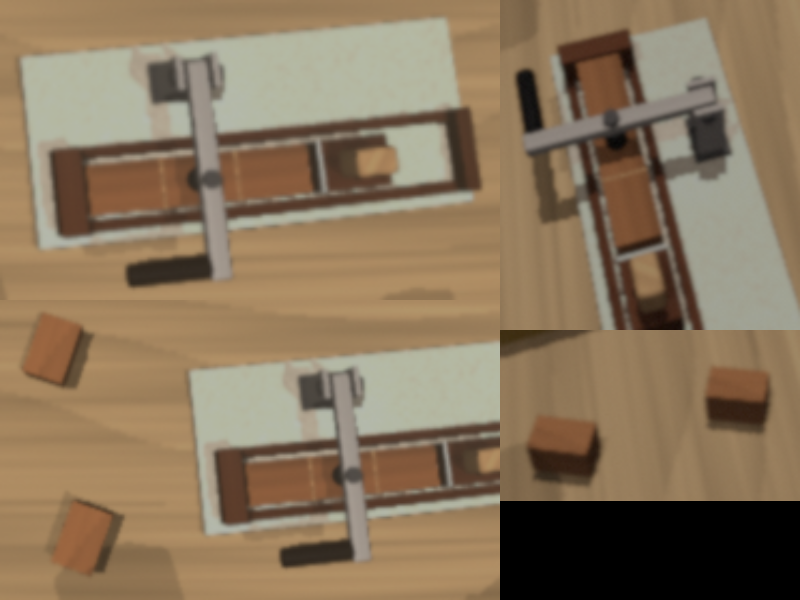

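The crop shows the bar in the channel against the stop, with the carriage knob to its right. Two brown blocks match the description, and none is hidden so far. Next: poses from rays.

```bash
cat > m.py <<'E'
from h import *
def blockmask(im,box):
    x0,y0,x1,y1=box; w=cv2.cvtColor(im[y0:y1,x0:x1],cv2.COLOR_RGB2LAB)
    bg=np.median(w.reshape(-1,3),0)
    a=w[:,:,1].astype(int)
    m=((a-bg[1])>5).astype(np.uint8)*255
    m=cv2.morphologyEx(m,cv2.MORPH_OPEN,np.ones((3,3)))
    k=max(cv2.findContours(m,cv2.RETR_EXTERNAL,cv2.CHAIN_APPROX_NONE)[0],key=cv2.contourArea)
    return k.reshape(-1,2)+[x0,y0]
E
python3 - <<'E'
from m import *
t=shot('top');s=shot('side')
C=[(308.4,227.8),(478.8,212.2),(489.2,285),(315.6,303.8)]
P=np.array([onz(t,u,v,.015) for u,v in C]); print('plate',np.round(P,3).tolist())
for i in range(4):
    d=P[(i+1)%4]-P[i]; print(round(np.linalg.norm(d),3),round(np.degrees(np.arctan2(d[1],d[0])),2))
a,b=onz(t,334.4,265,.055),onz(t,335.2,297.8,.055);print('stop edge',a,b)
# carriage face top edge ends; crop (315,135)-(325,195)
for q in((315,137),(323,195)): print('carr face',onz(t,300+q[0]/2.5,205+q[1]/2.5,.054))
print('knob',onz(t,300+378/2.5,205+161/2.5,.094))
# heights: bar far corners/knob in both; handle
print('handle',tri(t,(368,313.5),s,(184.5,305)))
print('stop top corner',tri(t,(321,266),s,(233,270)))
for n,bt,bs in(('A',(225,190,270,245),(250,190,293,230)),('B',(236,280,285,332),(165,215,215,255))):
    kt=blockmask(t['pixels'],bt); ks=blockmask(s['pixels'],bs)
    rt=cv2.minAreaRect(kt.astype(np.float32)); print(n,'top',np.round(cv2.boxPoints(rt),1).tolist(),'side',np.round(cv2.boxPoints(cv2.minAreaRect(ks.astype(np.float32))),1).tolist())
    w=np.array([onz(t,u,v,.04)[:2] for u,v in kt],np.float32); r=cv2.minAreaRect(w);print('  world',np.round(r[0],3),np.round(r[1],3),r[2])
# crate rim corners
for n,p,q in(('c1',(76,229),(0,0)),('c2',(152,212),(0,0)),('c3',(173,338),(0,0)),('c4',(92,350),(0,0))): print(n,onz(t,*p,.07))
E
```

```text
plate [[0.605, -0.001, 0.015], [0.636, -0.373, 0.015], [0.479, -0.385, 0.015], [0.449, -0.013, 0.015]]
0.373 -85.25
0.157 -175.57
0.373 94.7
0.157 4.57
stop edge [ 0.52625195 -0.04783144  0.055     ] [ 0.46246694 -0.04805688  0.055     ]
carr face [ 0.53409889 -0.23316517  0.054     ]
carr face [ 0.48791825 -0.23745599  0.054     ]
knob [ 0.51332337 -0.26777638  0.094     ]
handle (array([ 0.43319121, -0.1040512 ,  0.09201235]), np.float64(0.002429230229515194))
stop top corner (array([ 0.5235783 , -0.02218384,  0.04734458]), np.float64(0.002340363858804467))
A top [[230.10000610351562, 227.6999969482422], [239.10000610351562, 200.6999969482422], [257.1000061035156, 206.6999969482422], [248.10000610351562, 233.6999969482422]] side [[256.5, 211.10000610351562], [257.70001220703125, 197.10000610351562], [284.5, 199.39999389648438], [283.29998779296875, 213.39999389648438]]
  world [0.625 0.133] [0.039 0.058] 71.12921142578125
B top [[243.5, 316.3999938964844], [253.6999969482422, 288.29998779296875], [272.0, 294.8999938964844], [261.79998779296875, 323.1000061035156]] side [[172.60000610351562, 235.10000610351562], [174.6999969482422, 219.10000610351562], [203.8000030517578, 223.0], [201.6999969482422, 239.0]]
  world [0.447 0.104] [0.039 0.059] 70.26287841796875
c1 [0.59712265 0.47071693 0.07      ]
c2 [0.63123141 0.31336846 0.07      ]
c3 [0.38740211 0.26412629 0.07      ]
c4 [0.35994054 0.42545276 0.07      ]
```

```bash
cat >> h.py <<'E'
O=np.array([.505,-.167]);Y=np.radians(4.7)
ex=np.array([np.cos(Y),np.sin(Y)]);ey=np.array([-ex[1],ex[0]])
def J(x,y): return O+ex*x/1000+ey*y/1000      # jig mm -> world
def toJ(p): d=(np.array(p)[:2]-O)*1000; return np.array([d@ex,d@ey])
def go(p,z,yaw=None):   # grasp point target (m), yaw deg -> tool travel mm, turn units
    o=robot.observe(); y0=o['tool_rot'][2]; d=np.r_[p,z+.047]-o['tool_pos']
    tx=np.array([np.cos(y0),np.sin(y0),0]);ty=np.array([np.sin(y0),-np.cos(y0),0])
    tr=[d@tx*1000,d@ty*1000,-d[2]*1000]
    tn=0 if yaw is None else -((yaw-np.degrees(y0)+180)%360-180)/5
    print('travel',np.round(tr,1),'turn',round(tn,2))
E
python3 -c "
from h import *
go(J(-65,72),.17,94.7);print(robot.observe()['tool_rot'])"
```

```text
travel [ 349.  -247.5   74.8] turn -13.85
[-3.14076220e+00 -1.22655606e-04  4.43793614e-01]
```

```bash
python3 -m inch '{"travel":[[40,-28,0],[80,-56,0],[120,-85,0],[160,-113,10],[200,-141,20],[240,-170,35],[280,-198,50],[320,-226,65],[349,-247,75],[349,-247,75],[349,-247,75],[349,-247,75]],"turn":[-1.5,-3,-4.5,-6,-7.5,-9,-10.5,-12,-13.8,-13.8,-13.8,-13.8],"claw":[0,0,0,0,0,0,0,0,0,0,0,0]}' 15
python3 -c "
from h import *
go(J(-65,72),.09,94.7)
c=shot('top','t1.png');c=shot('side','s1.png')"
```

```text
time: 1.4
tool_pos: [0.4344, -0.1019, 0.2175]
tool_rot: [3.141, 0.001, 1.646]
contact_force: [-0.3, 0.2, -0.0]
opening: 0.0457
grip_force: 0.0
travel [ 1.4 -0.  80.5] turn -0.07
```

View pics/t1.png

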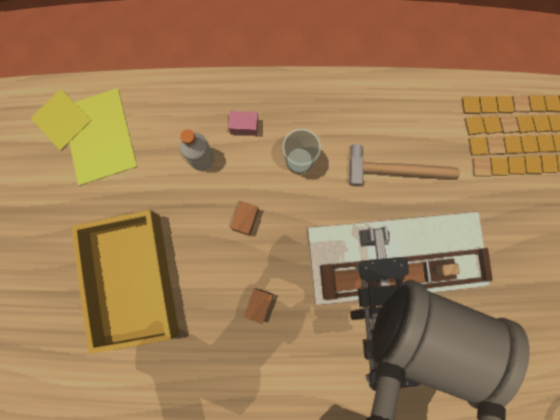

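The third-block region is clear: two blocks only, at (244,218) and (258,305), both unmoved. The fingers sit right over the handle, so I descend and grip.

```bash
python3 -m inch '{"travel":[[1,0,40],[1,0,78],[1,0,80],[1,0,80],[1,0,80],[1,0,80],[1,0,80],[1,0,80]],"turn":[0,0,0,0,0,0,0,0],"claw":[0,0,0,0,1,1,1,1]}' 12
python3 - <<'E'
from h import *
go(J(-65,72),.09,94.7)
for a in np.arange(.1,2.21,.15): print(round(a,2), 'jig dx',round(145*(1-np.cos(a)),0),'dz up',round(145*np.sin(a),0))
E
```

```text
time: 2.3
tool_pos: [0.4343, -0.1003, 0.1379]
tool_rot: [3.142, 0.001, 1.648]
contact_force: [-14.7, -5.6, 7.0]
opening: 0.0184
grip_force: 7.0
travel [-0.2 -0.   0.9] turn -0.05
0.1 jig dx 1.0 dz up 14.0
0.25 jig dx 5.0 dz up 36.0
0.4 jig dx 11.0 dz up 56.0
0.55 jig dx 21.0 dz up 76.0
0.7 jig dx 34.0 dz up 93.0
0.85 jig dx 49.0 dz up 109.0
1.0 jig dx 67.0 dz up 122.0
1.15 jig dx 86.0 dz up 132.0
1.3 jig dx 106.0 dz up 140.0
1.45 jig dx 128.0 dz up 144.0
1.6 jig dx 149.0 dz up 145.0
1.75 jig dx 171.0 dz up 143.0
1.9 jig dx 192.0 dz up 137.0
2.05 jig dx 212.0 dz up 129.0
2.2 jig dx 230.0 dz up 117.0
```

```bash
python3 -m inch '{"travel":[[0,1,-14],[0,5,-36],[0,11,-56],[0,21,-76],[0,34,-93],[0,49,-109],[0,67,-122],[0,86,-132],[0,106,-140],[0,106,-140]],"turn":[0,0,0,0,0,0,0,0,0,0],"claw":[1,1,1,1,1,1,1,1,1,1]}' 12
python3 -c "
from h import *
print(toJ(robot.observe()['tool_pos']))"
```

```text
time: 3.3
tool_pos: [0.5418, -0.0917, 0.279]
tool_rot: [3.138, 0.001, 1.649]
contact_force: [-4.2, 1.7, 13.5]
opening: 0.0176
grip_force: 12.0
[42.85733299 71.98884685]
```

```bash
python3 -m inch '{"travel":[[0,22,-4],[0,43,-5],[0,65,-3],[0,86,3],[0,106,11],[0,118,18],[0,118,18],[0,118,18],[0,118,18],[0,118,18]],"turn":[0,0,0,0,0,0,0,0,0,0],"claw":[1,1,1,1,1,1,1,0,0,0]}' 12
python3 -c "
from h import *
print(toJ(robot.observe()['tool_pos']))
go(J(150,72),.33,94.7)"
```

```text
time: 4.3
tool_pos: [0.6572, -0.083, 0.2595]
tool_rot: [-3.141, 0.0, 1.648]
contact_force: [-0.4, 0.2, -0.0]
opening: 0.0367
grip_force: 0.0
[158.59240582  71.23370184]
travel [   0.7   -8.6 -117.5] turn -0.06
```

```bash
python3 -m inch '{"travel":[[0,0,-40],[0,0,-60],[-43,-40,-60],[-86,-79,-60],[-129,-118,-60],[-172,-158,-60],[-172,-158,-10],[-172,-158,40],[-172,-158,60],[-172,-158,60]],"turn":[0,0,0,0,0,0,0,0,0,0],"claw":[-0.1,-0.1,0,0,0,0,0,0,0,0]}' 20
python3 -c "
from h import *
print(toJ(robot.observe()['tool_pos']))
go(J(1,-101),.08,94.7)
shot('side','s2.png')"
```

```text
time: 5.3
tool_pos: [0.5111, -0.2658, 0.1955]
tool_rot: [-3.135, -0.005, 1.647]
contact_force: [0.5, 0.0, 0.3]
opening: 0.0459
grip_force: 0.0
[ -2.04642926 -98.9750108 ]
travel [-2.   3.1 68.5] turn -0.07
```

View pics/s2.png

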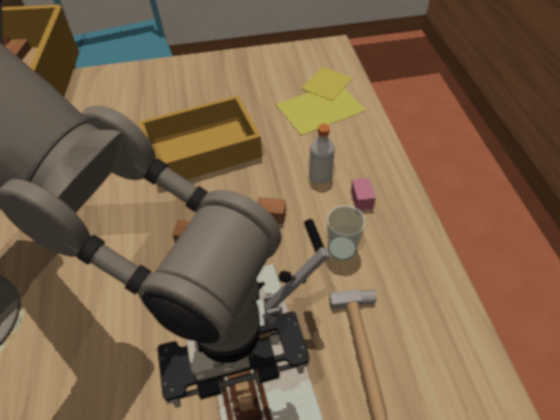

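The side view shows the clamp open, with its handle at (315,235) past the hinge. The gripper is above the knob, so I grip it and pull back.

```bash
python3 -m inch '{"travel":[[-2,3,40],[-2,3,68],[-2,3,68],[-2,3,68],[-2,3,68],[-2,3,68],[-2,3,68],[-22,3,68],[-42,3,68],[-55,3,68],[-62,3,68],[-66,3,68]],"turn":[0,0,0,0,0,0,0,0,0,0,0,0],"claw":[0,0,0,1,1,1,1,1,1,1,1,1]}' 20
python3 -c "
from h import *
print(toJ(robot.observe()['tool_pos']))"
```

```text
time: 6.55
tool_pos: [0.5191, -0.3333, 0.1337]
tool_rot: [-3.137, 0.0, 1.648]
contact_force: [-15.5, 0.8, 11.8]
opening: 0.022
grip_force: 20.0
[   0.37758564 -166.9088954 ]
```

```bash
python3 -m inch '{"travel":[[-3,0,0],[-5,0,0],[-5,0,0],[-5,0,0],[-5,0,0],[-5,0,0],[-5,0,-40],[-5,0,-80],[-5,0,-80]],"turn":[0,0,0,0,0,0,0,0,0],"claw":[1,1,1,1,0,0,0,0,0]}' 20
python3 -c "
from h import *
print(toJ(robot.observe()['tool_pos']))
go(J(0,30),.20,94.7);shot('top','t2.png')"
```

```text
time: 7.45
tool_pos: [0.5246, -0.339, 0.2186]
tool_rot: [3.132, 0.009, 1.648]
contact_force: [1.7, -0.4, 0.1]
opening: 0.0459
grip_force: 0.0
[   5.3993027  -173.07367688]
travel [203.   -6.3 -28.4] turn -0.05
```

View pics/t2.png

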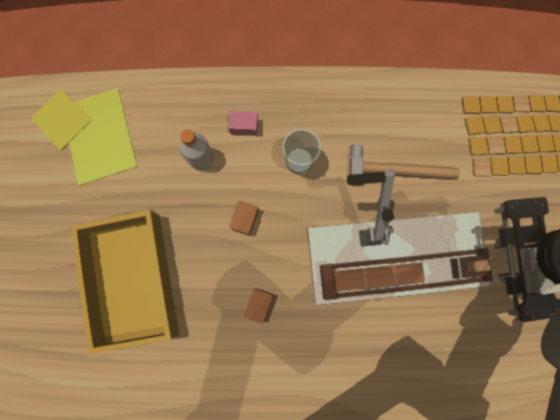

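The clamp is open, with its arm at (385,205) and its handle over the hammer side at (367,178). The carriage is back at (475,267). The bar runs from (335,280) to (425,273), and both blocks are unmoved.

Run:
```python
from h import *
c=shot('top')
print('face',[np.round(toJ(onz(c,u,v,.054)),1) for u,v in((454.5,260),(457,278))])
im=c['pixels'].astype(int); w=cv2.cvtColor(c['pixels'],cv2.COLOR_RGB2HSV)
m=cv2.inRange(w,(5,120,85),(16,255,255)); m[:, :330]=0;m[:,435:]=0;m[:255]=0;m[:][300:]=0
k=max(cv2.findContours(m,cv2.RETR_EXTERNAL,cv2.CHAIN_APPROX_NONE)[0],key=cv2.contourArea).reshape(-1,2)
W=np.array([onz(c,u,v,.055)[:2] for u,v in k],np.float32);r=cv2.minAreaRect(W);print('bar',toJ(r[0]),r[1],r[2])
o=robot.observe();print(toJ(o['tool_pos']),o['tool_pos'],o['tool_rot'])
go(J(0,-42),.10,94.7)
```

```text
face [array([  17.2, -127.7]), array([ -19.1, -127.9])]
bar [ 0.03244483 31.37017653] (0.0364384800195694, 0.17730529606342316) 4.82258939743042
[   3.68771903 -171.50225121] [ 0.52272796 -0.33762339  0.21324024] [3.13841895e+00 3.08568612e-03 1.64815567e+00]
travel [129.5  -4.3  66.2] turn -0.05
```

```bash
python3 -c "
from h import *
go(J(1,-128),.08,94.7)"
python3 -m inch '{"travel":[[22,0,0],[42,-3,0],[42,-3,40],[42,-3,84],[42,-3,84],[42,-3,84],[36,-3,84],[30,-3,84],[26,-3,84],[22,-3,84],[22,-3,84]],"turn":[0,0,0,0,0,0,0,0,0,0,0],"claw":[1,1,1,1,1,1,1,1,1,1,1]}' 20
python3 -c "
from h import *
print(toJ(robot.observe()['tool_pos']))"
```

```text
travel [43.5 -2.9 86.2] turn -0.05
time: 8.65
tool_pos: [0.5175, -0.3078, 0.1291]
tool_rot: [-3.14, -0.015, 1.648]
contact_force: [-0.3, 36.7, 18.2]
opening: 0.0002
grip_force: 18.1
[   0.90019847 -141.33964794]
```

The fingers meet hard resistance (37 N) with the knob front at about y −151, so the carriage is at its open stop. Now the bar.

```bash
python3 -m inch '{"travel":[[8,0,0],[8,0,-30],[38,0,-30],[78,0,-30],[100,0,-30],[100,0,-30],[100,0,-30]],"turn":[0,0,0,0,0,0,0],"claw":[1,0,-0.4,-0.4,-0.4,-0.4,-0.4]}' 20
python3 -c "
from h import *
print(toJ(robot.observe()['tool_pos']))
go(J(0,-42),.049,94.7)"
```

```text
time: 9.35
tool_pos: [0.5103, -0.2166, 0.1585]
tool_rot: [3.139, 0.002, 1.649]
contact_force: [0.4, -0.1, -0.1]
opening: 0.0436
grip_force: 0.0
[  1.24697898 -49.87574416]
travel [ 7.9 -1.3 62.5] turn -0.05
```

```bash
python3 -m inch '{"travel":[[8,-1,0],[8,-1,10],[8,-1,40],[8,-1,62],[8,-1,62],[8,-1,62],[8,-1,62],[8,-1,62],[8,-1,62],[8,-1,62]],"turn":[0,0,0,0,0,0,0,0,0,0],"claw":[-0.4,-0.4,-0.4,-0.4,-0.4,1,1,1,1,1]}' 20
python3 -c "
from h import *
print(toJ(robot.observe()['tool_pos']))"
```

```text
time: 10.35
tool_pos: [0.5084, -0.2082, 0.0962]
tool_rot: [3.14, 0.001, 1.648]
contact_force: [-1.0, -0.3, 6.1]
opening: 0.0395
grip_force: 20.0
[  0.05448032 -41.36086713]
```

```bash
python3 -m inch '{"travel":[[-18,0,0],[-38,0,0],[-55,0,0],[-68,0,0],[-68,0,0],[-68,0,0],[-68,0,0],[-68,0,0],[-68,0,0]],"turn":[0,0,0,0,0,0,0,0,0],"claw":[1,1,1,1,1,-0.3,-0.3,-0.3,-0.3]}' 20
python3 -c "
from h import *
print(toJ(robot.observe()['tool_pos']))"
python3 -m inch '{"travel":[[0,0,-25],[30,0,-25],[69,0,-25],[69,0,-25],[69,0,0],[69,0,1],[69,0,1],[69,0,1],[69,0,1],[69,0,1],[69,0,1]],"turn":[0,0,0,0,0,0,0,0,0,0,0],"claw":[-0.3,-0.3,-0.3,-0.3,-0.3,-0.3,1,1,1,1,1]}' 40
python3 -c "
from h import *
print(toJ(robot.observe()['tool_pos']))
go([.494,.368],.2,11)
go([.494,.368],.2,191)
print(robot.observe()['qpos'])"
```

```text
time: 11.25
tool_pos: [0.5132, -0.2753, 0.095]
tool_rot: [-3.141, -0.0, 1.648]
contact_force: [0.6, -0.2, -0.1]
opening: 0.0596
grip_force: 0.0
[  -0.71983831 -108.56556689]
time: 12.35
tool_pos: [0.5083, -0.2074, 0.0949]
tool_rot: [3.14, 0.001, 1.648]
contact_force: [-0.4, -1.0, 3.6]
opening: 0.0397
grip_force: 40.0
[-3.57048084e-02 -4.04941624e+01]
travel [ 574.8   30.1 -152.1] turn 16.68
travel [ 574.8   30.1 -152.1] turn -19.32
[-5.26843404e-01  6.15661984e-01  1.68850431e+00 -3.96821105e-04
  8.35828228e-01 -6.03697079e-01]
```

```bash
python3 -m inch '{"travel":[[0,0,-30],[0,0,-70],[0,0,-110],[0,0,-150],[0,0,-165],[0,0,-165]],"turn":[0,0,0,0,0,0],"claw":[1,1,1,1,1,1]}' 40
python3 -m inch '{"travel":[[50,0,0],[100,-10,0],[150,-10,0],[200,-10,0],[250,0,0],[300,0,0],[350,10,0],[400,20,0],[450,30,0],[500,30,0],[550,30,0],[574,30,0]],"turn":[0,0,0,0,0,1.7,3.4,5.1,6.8,8.5,10.2,11.9],"claw":[1,1,1,1,1,1,1,1,1,1,1,1]}' 40
python3 -m inch '{"travel":[[0,0,0],[0,0,0],[0,0,0],[0,0,0],[0,0,0],[0,0,0]],"turn":[1.7,3.4,4.7,4.7,4.7,4.7],"claw":[1,1,1,1,1,1]}' 40
python3 -c "
from h import *
shot('side','s3.png')
go([.494,.368],.07,11)"
```

```text
time: 12.95
tool_pos: [0.5086, -0.2072, 0.2617]
tool_rot: [3.137, 0.003, 1.648]
contact_force: [-0.4, -0.9, -2.0]
opening: 0.0396
grip_force: 40.0
time: 14.15
tool_pos: [0.4932, 0.3614, 0.2568]
tool_rot: [-3.141, 0.004, 0.681]
contact_force: [1.8, 0.3, -2.6]
opening: 0.0401
grip_force: 40.0
time: 14.75
tool_pos: [0.494, 0.3597, 0.2584]
tool_rot: [3.141, 0.001, 0.279]
contact_force: [0.3, -0.3, -1.4]
opening: 0.0396
grip_force: 40.0
travel [  2.2  -8.  141.7] turn 0.99
```

View pics/s3.png

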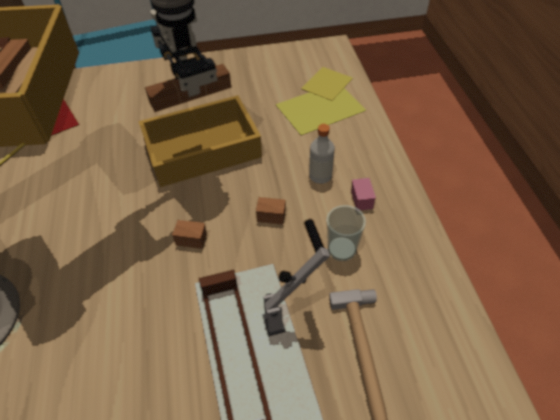

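```bash
python3 -m inch '{"travel":[[2,-8,40],[2,-8,80],[2,-8,120],[2,-8,150],[2,-8,163],[2,-8,165],[2,-8,165],[2,-8,165],[2,-8,165],[2,-8,165]],"turn":[1,1,1,1,1,1,1,1,1,1],"claw":[1,1,1,1,1,1,1,0,0,0]}' 40
python3 -m inch '{"travel":[[0,0,-30],[0,0,-80],[0,0,-130],[0,0,-165],[-20,50,-165],[-20,90,-165],[-20,90,-165]],"turn":[0,0,0,0,0,0,0],"claw":[0,0,0,0,-0.3,-0.3,-0.3]}' 20
python3 - <<'E'
from m import *
t=shot('top','t3.png');s=shot('side','s4.png')
for n,bt in(('A',(225,190,270,245)),('B',(236,280,285,332))):
    kt=blockmask(t['pixels'],bt); w=np.array([onz(t,u,v,.04)[:2] for u,v in kt],np.float32); r=cv2.minAreaRect(w);print(n,np.round(r[0],3),np.round(r[1],3),r[2])
go([.447,.104],.1,-20)
E
```

```text
time: 15.8
tool_pos: [0.4945, 0.3685, 0.0957]
tool_rot: [-3.141, -0.003, 0.189]
contact_force: [0.4, -0.4, -1.0]
opening: 0.0458
grip_force: 0.0
time: 16.5
tool_pos: [0.4917, 0.2721, 0.2606]
tool_rot: [3.14, -0.001, 0.186]
contact_force: [0.5, 1.2, -0.2]
opening: 0.0589
grip_force: 0.0
A [0.625 0.132] [0.039 0.059] 71.12921142578125
B [0.426 0.105] [0.027 0.045] 19.694562911987305
travel [-75.7 160.1 113.2] turn 6.15
```

View pics/t3.png

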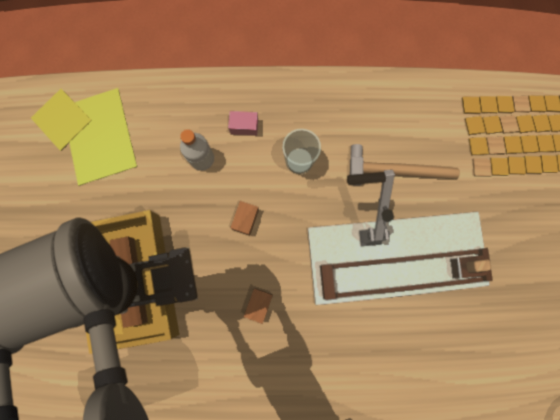

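The bar lies in the crate at (127,280) and both blocks are in place. Block B at (258,305) is partly in the arm's shadow, so I keep its first measurement. I fetch it now, checking the block height by triangulation.

```bash
python3 - <<'E'
from m import *
t=shot('top');s=shot('side')
# far-left top-face corner of A and B in both views (top: upper-right... seen corners)
m=[blockmask(t['pixels'],(225,190,270,245)),blockmask(s['pixels'],(250,190,293,230))]
a=m[0][m[0][:,0].argmin()+0]; 
for h in(.03,.04,.05):
    r=cv2.minAreaRect(np.array([onz(t,u,v,h)[:2] for u,v in m[0]],np.float32))
    print(h,'A top centre proj into side',proj(s,[*r[0],h]),'size',r[1])
ks=m[1];print('side extents of A',ks.min(0),ks.max(0))
E
python3 -m inch '{"travel":[[-20,40,20],[-40,80,50],[-60,120,80],[-76,160,110],[-76,160,113],[-76,160,113],[-76,160,113]],"turn":[1.5,3,4.5,6,6.2,6.2,6.2],"claw":[-0.4,-0.4,-0.4,-0.4,-0.4,-0.4,-0.4]}' 20
python3 - <<'E'
from m import *
go([.447,.104],.033,-20)
s=shot('side','s5.png')
E
```

```text
0.03 A top centre proj into side [272.3502276  205.96177751] size (0.03980481997132301, 0.06026430428028107)
0.04 A top centre proj into side [271.59034512 203.43190581] size (0.0393289215862751, 0.059543680399656296)
0.05 A top centre proj into side [270.81796291 200.86032832] size (0.03885296359658241, 0.058823101222515106)
side extents of A [257 198] [284 213]
time: 17.4
tool_pos: [0.4478, 0.1057, 0.1468]
tool_rot: [-3.141, -0.001, -0.35]
contact_force: [0.0, 0.0, 0.2]
opening: 0.0645
grip_force: 0.0
travel [-0.2  1.9 66.8] turn -0.01
```

View pics/s5.png

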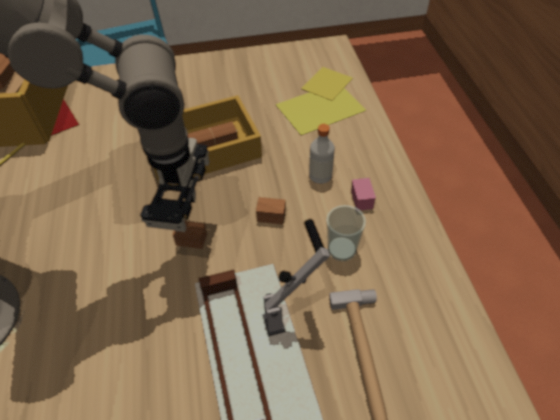

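The top-face heights agree with 40 mm. The gripper stands over block B (190,234), which hasn't moved, so I descend and grip.

```bash
python3 -m inch '{"travel":[[0,2,30],[0,2,60],[0,2,67],[0,2,67],[0,2,67],[0,2,67],[0,2,67],[0,2,67],[0,2,30],[0,2,-20],[0,2,-60],[0,2,-60]],"turn":[0,0,0,0,0,0,0,0,0,0,0,0],"claw":[-0.4,-0.4,-0.4,-0.4,1,1,1,1,1,1,1,1]}' 25
python3 -c "
from h import *
go(J(0,-35),.15,94.7)"
```

```text
time: 18.65
tool_pos: [0.4485, 0.1029, 0.2115]
tool_rot: [-3.137, -0.01, -0.352]
contact_force: [0.1, -0.2, -1.0]
opening: 0.0399
grip_force: 25.0
travel [160.7 265.7  14.5] turn -22.97
```

```bash
python3 -m inch '{"travel":[[10,30,0],[20,55,0],[30,80,0],[45,105,0],[60,130,0],[75,155,0],[90,180,0],[110,205,0],[130,230,0],[150,250,0],[161,266,0],[161,266,0]],"turn":[-1.7,-3.4,-5.1,-6.8,-8.5,-10.2,-11.9,-13.6,-15.3,-17,-18.7,-20.4],"claw":[1,1,1,1,1,1,1,1,1,1,1,1]}' 25
python3 -m inch '{"travel":[[0,0,0],[0,0,0],[0,0,0],[0,0,0]],"turn":[-1.7,-2.6,-2.6,-2.6],"claw":[1,1,1,1]}' 25
python3 -c "
from h import *
print(robot.observe()['opening'],robot.observe()['tool_pos'])
go(J(0,-35),.049,94.7)"
```

```text
time: 19.85
tool_pos: [0.5057, -0.2049, 0.2052]
tool_rot: [-3.141, 0.0, 1.432]
contact_force: [0.3, 0.7, -1.4]
opening: 0.0399
grip_force: 25.0
time: 20.25
tool_pos: [0.5053, -0.2024, 0.2057]
tool_rot: [-3.141, -0.0, 1.653]
contact_force: [0.5, -0.1, 0.5]
opening: 0.0399
grip_force: 25.0
0.03986076143977523 [ 0.50526361 -0.2023751   0.20570246]
travel [  0.3   2.6 109.7] turn 0.0
```

```bash
python3 -m inch '{"travel":[[0,2,40],[0,2,80],[0,2,100],[0,2,108],[0,2,109],[0,2,109],[0,2,109],[0,2,109],[0,2,109],[0,2,70],[0,2,20],[0,2,-10]],"turn":[0,0,0,0,0,0,0,0,0,0,0,0],"claw":[1,1,1,1,1,1,-0.2,-0.2,-0.2,-0.2,-0.2,-0.2]}' 25
python3 - <<'E'
from m import *
t=shot('top','t4.png');s=shot('side')
kt=blockmask(t['pixels'],(225,190,270,245)); w=np.array([onz(t,u,v,.04)[:2] for u,v in kt],np.float32); r=cv2.minAreaRect(w);print(np.round(r[0],3),np.round(r[1],3),r[2])
go([.625,.132],.1,-19);go([.625,.132],.1,161)
E
```

```text
time: 21.45
tool_pos: [0.5083, -0.2027, 0.2199]
tool_rot: [3.138, 0.003, 1.655]
contact_force: [0.8, 0.2, 0.4]
opening: 0.0552
grip_force: 0.0
[0.625 0.132] [0.039 0.059] 71.10919189453125
travel [324.3 143.5  74.5] turn 22.77
travel [324.3 143.5  74.5] turn -13.23
```

View pics/t4.png

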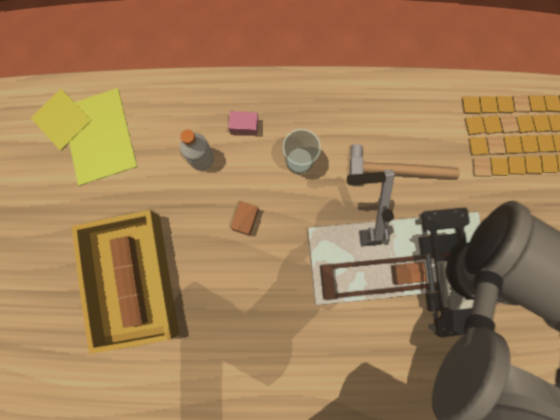

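The first block lies in the channel at (410,273) and block A at (244,218) is unmoved. Next I fetch A, going around the raised clamp arm.

```bash
python3 -c "
from h import *
c=shot('top')
print('jar',onz(c,299,163,0.0),'glue',onz(c,207,162,0.))"
python3 -m inch '{"travel":[[40,-20,-10],[85,-30,-10],[130,-30,-10],[175,-30,-10],[220,-20,-10],[260,10,-10],[290,50,-10],[310,90,-10],[324,130,0],[324,143,20],[324,143,40],[324,143,40]],"turn":[0,0,0,0,-1.6,-3.2,-4.8,-6.4,-8,-9.6,-11.2,-12.8],"claw":[-0.4,-0.4,-0.4,-0.4,-0.4,-0.4,-0.4,-0.4,-0.4,-0.4,-0.4,-0.4]}' 25
python3 -m inch '{"travel":[[0,0,0],[0,0,0],[0,0,0]],"turn":[-0.4,-0.4,-0.4],"claw":[-0.4,-0.4,-0.4]}' 25
python3 -c "
from h import *
go([.625,.132],.033,161);shot('side','s6.png')"
```

```text
jar [0.74950314 0.01650592 0.        ] glue [0.75318643 0.21821022 0.        ]
time: 22.8
tool_pos: [0.6206, 0.1326, 0.1706]
tool_rot: [-3.137, -0.008, 2.778]
contact_force: [-0.3, 0.8, -0.0]
opening: 0.0645
grip_force: 0.0
time: 23.1
tool_pos: [0.6222, 0.1326, 0.1752]
tool_rot: [-3.141, -0.002, 2.806]
contact_force: [0.5, -0.6, 0.8]
opening: 0.0646
grip_force: 0.0
travel [-2.9  0.4 95.2] turn -0.05
```

View pics/s6.png

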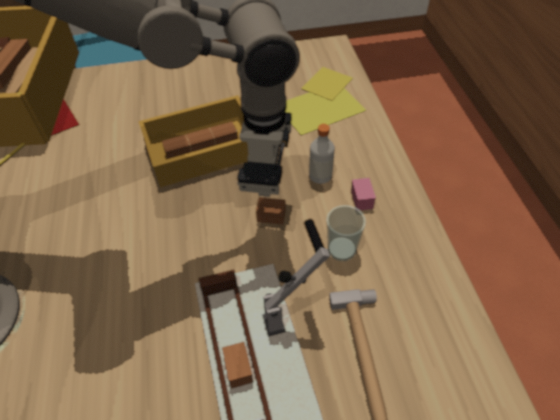

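The gripper is over block A (271,212), and the first block lies straight in the channel at (236,363). The glue and jar are clear, so I grip and lift.

```bash
python3 -m inch '{"travel":[[-3,0,40],[-3,0,80],[-3,0,95],[-3,0,95],[-3,0,95],[-3,0,95],[-3,0,95],[-3,0,95],[-3,0,50],[-3,0,0],[-3,0,-50],[-3,0,-55]],"turn":[0,0,0,0,0,0,0,0,0,0,0,0],"claw":[-0.4,-0.4,-0.4,-0.4,1,1,1,1,1,1,1,1]}' 25
python3 -c "
from h import *
go(J(-5,100),.185,94.7);go(J(0,-99),.185,94.7)
c=shot('top')
import numpy as np
w=c['pixels'];h=cv2.cvtColor(w,cv2.COLOR_RGB2HSV)
m=cv2.inRange(h,(5,120,60),(16,255,255));z=np.zeros_like(m);z[260:290,340:440]=m[260:290,340:440]
k=max(cv2.findContours(z,cv2.RETR_EXTERNAL,cv2.CHAIN_APPROX_NONE)[0],key=cv2.contourArea).reshape(-1,2)
W=np.array([onz(c,u,v,.055)[:2] for u,v in k],np.float32);r=cv2.minAreaRect(W);print('blk',toJ(r[0]),r[1],r[2])"
```

```text
time: 24.35
tool_pos: [0.628, 0.132, 0.2396]
tool_rot: [3.136, 0.013, 2.807]
contact_force: [0.5, -0.6, -0.3]
opening: 0.0399
grip_force: 25.0
travel [  63.2 -233.3    7.6] turn 13.23
travel [ -21.9 -413.3    7.6] turn 13.23
blk [  1.06478256 -31.70720971] (0.03644496574997902, 0.05902200937271118) 4.342336177825928
```

```bash
python3 -m inch '{"travel":[[45,-26,0],[85,-52,0],[129,-79,0],[113,-125,0],[97,-170,0],[81,-220,0],[64,-265,0],[47,-312,0],[20,-350,0],[0,-385,0],[-22,-413,0],[-22,-413,0]],"turn":[0,0.5,2,3.5,5,6.5,8,9.5,11,12.2,13.2,13.2],"claw":[1,1,1,1,1,1,1,1,1,1,1,1]}' 25
python3 -m inch '{"travel":[[0,0,0],[0,0,0],[0,0,0]],"turn":[0,0,0],"claw":[1,1,1]}' 25
python3 -c "
from h import *
go(J(0,-99),.049,94.7);shot('top','t5.png')"
```

```text
time: 25.6
tool_pos: [0.5107, -0.2696, 0.2294]
tool_rot: [-3.141, 0.0, 1.65]
contact_force: [-0.6, -0.4, -1.3]
opening: 0.04
grip_force: 25.0
time: 25.9
tool_pos: [0.5105, -0.2643, 0.2311]
tool_rot: [-3.141, -0.001, 1.657]
contact_force: [0.4, -1.0, -0.5]
opening: 0.0399
grip_force: 25.0
travel [ -1.5   2.5 135.1] turn 0.05
```

View pics/t5.png

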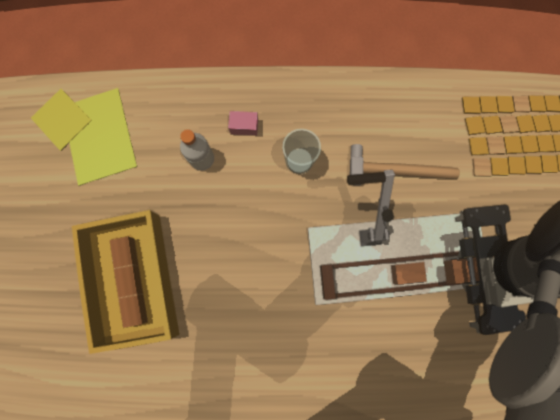

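The held block shows at (460,272) and the first block at (410,273). I check the held block's offset before lowering.

Run:
```python
from h import *
c=shot('top'); im=c['pixels'][262:283,395:475].astype(int)
h=cv2.cvtColor(c['pixels'],cv2.COLOR_RGB2HSV)[272,395:475]
print([int(x) for x in h[:,1]]);print([int(x) for x in h[:,2]])
T=toJ(robot.observe()['tool_pos']);print('tool',T)
for u in(450,452,454): print(u,toJ(onz(c,u,272,.191)))
for u in (424,426): print(u,toJ(onz(c,u,272,.055)))
```

```text
[123, 138, 141, 141, 141, 142, 141, 139, 139, 140, 140, 138, 137, 138, 138, 138, 139, 139, 138, 139, 139, 140, 140, 140, 139, 138, 137, 140, 138, 134, 89, 51, 38, 30, 31, 30, 30, 31, 31, 31, 30, 30, 43, 50, 50, 48, 48, 51, 49, 57, 82, 109, 124, 120, 124, 124, 124, 127, 132, 140, 142, 142, 142, 142, 142, 142, 145, 141, 136, 126, 123, 129, 135, 137, 97, 36, 27, 26, 33, 69]
[93, 129, 150, 154, 155, 153, 146, 138, 134, 133, 133, 133, 132, 131, 129, 129, 130, 130, 129, 128, 125, 124, 124, 124, 125, 124, 123, 122, 122, 124, 140, 171, 181, 186, 190, 190, 190, 189, 188, 189, 181, 151, 125, 118, 117, 116, 116, 116, 114, 107, 90, 75, 70, 70, 70, 70, 70, 70, 83, 109, 120, 120, 120, 120, 120, 120, 116, 103, 79, 65, 62, 65, 81, 93, 71, 64, 76, 77, 69, 63]
tool [ -2.28254453 -97.78073505]
450 [ -2.06531371 -57.2695055 ]
452 [ -2.43127643 -60.75460037]
454 [ -2.79874722 -64.24604318]
424 [ -0.0721041  -60.63693084]
426 [ -0.49018321 -64.73637077]
```

```bash
python3 -m inch '{"travel":[[-5,2,40],[-5,2,80],[-5,2,115],[-5,2,132],[-5,2,134],[-5,2,134],[-5,2,134],[-5,2,134],[-5,2,134],[-5,2,100],[-5,2,50],[-5,2,10]],"turn":[0,0,0,0,0,0,0,0,0,0,0,0],"claw":[1,1,1,1,1,1,-0.2,-0.2,-0.2,-0.2,-0.2,-0.2]}' 25
python3 -c "
from h import *
print(toJ(robot.observe()['tool_pos']))
go(J(1,-204),.18,94.7);go(J(1,-168),.08,94.7)"
```

```text
time: 27.2
tool_pos: [0.5133, -0.2706, 0.2238]
tool_rot: [3.14, 0.001, 1.655]
contact_force: [0.5, 0.1, -0.2]
opening: 0.055
grip_force: 0.0
[  -0.24290712 -103.93467914]
travel [-100.1    1.    -3.2] turn 0.03
travel [-64.1   1.1  96.8] turn 0.03
```

```bash
python3 -m inch '{"travel":[[-40,1,0],[-70,1,0],[-70,1,0],[-70,1,0]],"turn":[0,0,0,0],"claw":[0,0,0,0]}' 20
cat > row.py <<'E'
from h import *
c=shot('top');h=cv2.cvtColor(c['pixels'],cv2.COLOR_RGB2HSV)
m=cv2.inRange(h,(5,120,95),(16,255,255));z=np.zeros_like(m);z[250:295,333:470]=m[250:295,333:470]
z=cv2.morphologyEx(z,cv2.MORPH_OPEN,np.ones((3,3)))
for k in cv2.findContours(z,cv2.RETR_EXTERNAL,cv2.CHAIN_APPROX_NONE)[0]:
    if cv2.contourArea(k)<60: continue
    W=np.array([onz(c,u,v,.055)[:2] for u,v in k.reshape(-1,2)],np.float32);r=cv2.minAreaRect(W);print('blk',toJ(r[0]),r[1],r[2])
print(toJ(robot.observe()['tool_pos']))
E
python3 row.py; python3 -c "
from h import *
go(J(1,-168),.08,94.7)"
```

```text
time: 27.6
tool_pos: [0.5197, -0.3403, 0.221]
tool_rot: [-3.141, -0.001, 1.654]
contact_force: [0.3, -0.2, -0.2]
opening: 0.0466
grip_force: 0.0
blk [  1.19098279 -33.80063442] (0.03672342374920845, 0.06139501556754112) 4.3423357009887695
blk [  0.70441575 -99.52536466] (0.03667501360177994, 0.06082770973443985) 5.459882736206055
[   0.60909244 -173.20381025]
travel [ 5.2  0.4 94. ] turn 0.03
```

```bash
python3 -m inch '{"travel":[[5,0,40],[5,0,85],[5,0,94],[5,0,94],[5,0,94],[5,0,94],[5,0,94],[5,0,94],[5,0,94]],"turn":[0,0,0,0,0,0,0,0,0],"claw":[0,0,0,0,1,1,1,1,1]}' 20
python3 -m inch '{"travel":[[10,0,0],[25,0,0],[40,0,0],[55,0,0],[70,0,0],[85,0,0],[100,0,0],[112,0,0],[120,0,0],[126,0,0],[126,0,0]],"turn":[0,0,0,0,0,0,0,0,0,0,0],"claw":[1,1,1,1,1,1,1,1,1,1,1]}' 20
python3 row.py
```

```text
time: 28.55
tool_pos: [0.5189, -0.3358, 0.129]
tool_rot: [-3.141, 0.001, 1.656]
contact_force: [-6.6, 1.3, 7.6]
opening: 0.0219
grip_force: 20.0
time: 29.65
tool_pos: [0.5083, -0.2095, 0.129]
tool_rot: [-3.141, 0.001, 1.656]
contact_force: [-7.0, 0.7, 9.2]
opening: 0.0219
grip_force: 20.0
blk [ 0.76327264 55.07791265] (0.037322163581848145, 0.11903651803731918) 4.240503311157227
[ -0.18714288 -42.70276654]
```

```bash
python3 -m inch '{"travel":[[2,0,0],[4,0,0],[6,0,0],[8,0,0],[8,0,0]],"turn":[0,0,0,0,0],"claw":[1,1,1,1,1]}' 20
python3 row.py
```

```text
time: 30.2
tool_pos: [0.5077, -0.2025, 0.1289]
tool_rot: [-3.141, 0.002, 1.656]
contact_force: [-7.1, -2.6, 9.0]
opening: 0.0219
grip_force: 20.0
blk [ 0.75369871 61.99208729] (0.0375647135078907, 0.11885003745555878) 4.640738487243652
[ -0.21563554 -35.61277453]
```

```bash
python3 -m inch '{"travel":[[1,0,0],[2,0,0],[3,0,0],[4,0,0],[4,0,0]],"turn":[0,0,0,0,0],"claw":[1,1,1,1,1]}' 20
python3 row.py
```

```text
time: 30.75
tool_pos: [0.5076, -0.2009, 0.129]
tool_rot: [3.141, 0.006, 1.656]
contact_force: [-7.8, -13.3, 4.6]
opening: 0.0221
grip_force: 20.0
blk [ 0.58041233 63.33093417] (0.03747747093439102, 0.11895789951086044) 4.500655174255371
[ -0.22943598 -34.05450399]
```

The row is snug (13 N, carriage stalled). I release and go over to the clamp handle.

```bash
python3 -m inch '{"travel":[[-2,0,0],[-2,0,0],[-2,0,0],[-2,0,0],[-2,0,-50],[-2,0,-100],[-2,0,-150],[-2,0,-200],[-2,0,-200],[-2,0,-200]],"turn":[0,0,0,0,0,0,0,0,0,0],"claw":[0,0,0,0,0,0,0,0,0,0]}' 20
python3 row.py
python3 -c "
from h import *
go(J(163,72),.28,94.7);go(J(163,72),.207,94.7)
c=shot('top');s=shot('side')
print(proj(c,[*J(165,72),.207]),proj(s,[*J(165,72),.207]))
print(tri(c,(367,178),s,(315,237)),toJ(tri(c,(367,178),s,(315,237))[0]))"
```

```text
time: 31.8
tool_pos: [0.5084, -0.1995, 0.3283]
tool_rot: [3.139, 0.001, 1.656]
contact_force: [0.0, -0.6, -0.3]
opening: 0.0461
grip_force: 0.0
blk [ 0.73443275 63.2446206 ] (0.03708726167678833, 0.11838563531637192) 4.33454704284668
[  0.25394293 -32.39504153]
travel [103.9 163.1  -0.3] turn 0.03
travel [103.9 163.1  72.7] turn 0.03
[364.59059274 178.52275564] [314.80663121 233.64948089]
(array([ 0.66391712, -0.0863468 ,  0.20455183]), np.float64(0.0021786367920414796)) [164.99134742  67.36056207]
```

Row still closed. The measured handle (165, 67–72, 205) matches the expected open position.

```bash
python3 -m inch '{"travel":[[25,40,0],[50,80,0],[78,122,0],[104,164,0],[104,164,0],[104,164,35],[104,164,70],[104,164,73],[104,164,73],[104,164,73],[104,164,73],[104,164,73]],"turn":[0,0,0,0,0,0,0,0,0,0,0,0],"claw":[0,0,0,0,0,0,0,0,1,1,1,1]}' 12
python3 -c "
from h import *
o=robot.observe();j=toJ(o['tool_pos']);z=o['tool_pos'][2]*1000-47;print(j,z,np.arctan2(z-90,80-j[0]),np.hypot(z-90,80-j[0]))
a0=2.2
for a in np.arange(2.05,-.01,-.15): print(round(a,2),'dy',round(-145*np.cos(a)+145*np.cos(a0),1),'dz',round(-145*np.sin(a)+145*np.sin(a0),1))"
```

```text
time: 33.15
tool_pos: [0.6632, -0.0824, 0.2559]
tool_rot: [3.139, 0.001, 1.655]
contact_force: [-0.3, -0.3, -0.2]
opening: 0.0188
grip_force: 0.0
[164.55516138  71.34923453] 208.91188862988028 2.188915955593218 145.90960411474606
2.05 dy -18.5 dz -11.4
1.9 dy -38.5 dz -20.0
1.75 dy -59.5 dz -25.4
1.6 dy -81.1 dz -27.7
1.45 dy -102.8 dz -26.7
1.3 dy -124.1 dz -22.5
1.15 dy -144.6 dz -15.1
1.0 dy -163.7 dz -4.8
0.85 dy -181.0 dz 8.3
0.7 dy -196.2 dz 23.8
0.55 dy -208.9 dz 41.4
0.4 dy -218.9 dz 60.8
0.25 dy -225.8 dz 81.4
0.1 dy -229.6 dz 102.8
```

```bash
python3 -m inch '{"travel":[[0,0,0],[0,0,0],[0,-18,-11],[0,-38,-20],[0,-59,-25],[0,-81,-28],[0,-103,-27],[0,-124,-22],[0,-124,-22]],"turn":[0,0,0,0,0,0,0,0,0],"claw":[1,1,1,1,1,1,1,1,1]}' 12
python3 -c "
from h import *
o=robot.observe();j=toJ(o['tool_pos']);z=o['tool_pos'][2]*1000-47;print(j,z,np.arctan2(z-90,80-j[0]),np.hypot(z-90,80-j[0]))"
```

```text
time: 34.05
tool_pos: [0.5371, -0.0926, 0.2766]
tool_rot: [-3.14, -0.0, 1.655]
contact_force: [-2.5, 1.6, 3.7]
opening: 0.0175
grip_force: 12.0
[38.06527487 71.4797181 ] 229.64263697912395 1.2790640547540115 145.80324836671798
```

```bash
python3 -m inch '{"travel":[[0,-20,7],[0,-40,18],[0,-57,31],[0,-72,46],[0,-85,64],[0,-95,83],[0,-102,104],[0,-105,125],[0,-106,134],[0,-106,138],[0,-106,138],[0,-106,138]],"turn":[0,0,0,0,0,0,0,0,0,0,0,0],"claw":[1,1,1,1,1,1,1,1,1,1,1,1]}' 12
python3 -c "
from h import *
o=robot.observe();j=toJ(o['tool_pos']);z=o['tool_pos'][2]*1000-47;print(j,z,np.arctan2(z-90,80-j[0]),np.hypot(z-90,80-j[0]))"
```

```text
time: 35.25
tool_pos: [0.4338, -0.1015, 0.1386]
tool_rot: [3.142, -0.0, 1.656]
contact_force: [0.7, 2.3, -0.8]
opening: 0.0181
grip_force: 12.0
[-65.57019839  71.09372487] 91.64360633968525 0.011290336343056769 145.57947692110034
```

Clamp at about 0.01 rad. I release, withdraw and take a final look.

```bash
python3 -m inch '{"travel":[[0,0,0],[0,0,0],[0,0,0],[0,0,0],[0,0,-40],[0,0,-80],[0,-40,-110],[0,-80,-130],[-20,-100,-150],[-20,-100,-150],[-20,-100,-150],[-20,-100,-150]],"turn":[0,0,0,0,0,0,0,0,0,0,0,0],"claw":[0,0,0,0,0,0,0,0,0,0,0,0]}' 12
python3 - <<'E'
from h import *
t=shot('top');s=shot('side')
a=cv2.resize(t['pixels'][195:355,60:500],(800,290));b=cv2.resize(s['pixels'][90:420,120:380],(244,310))
print(robot.observe()['contact_force'])
im=np.zeros((600,800,3),np.uint8);im[:290]=a;im[290:600,:244]=b
im[290:600,260:800]=cv2.resize(t['pixels'][205:320,300:500],(540,310))
cv2.imwrite('pics/fin.png',im[:,:,::-1])
E
```

```text
time: 36.45
tool_pos: [0.3358, -0.1297, 0.2876]
tool_rot: [-3.141, -0.001, 1.655]
contact_force: [-0.0, -0.7, -0.9]
opening: 0.0461
grip_force: 0.0
[-0.66584836  1.01285924  0.16244229]
```

View pics/fin.png

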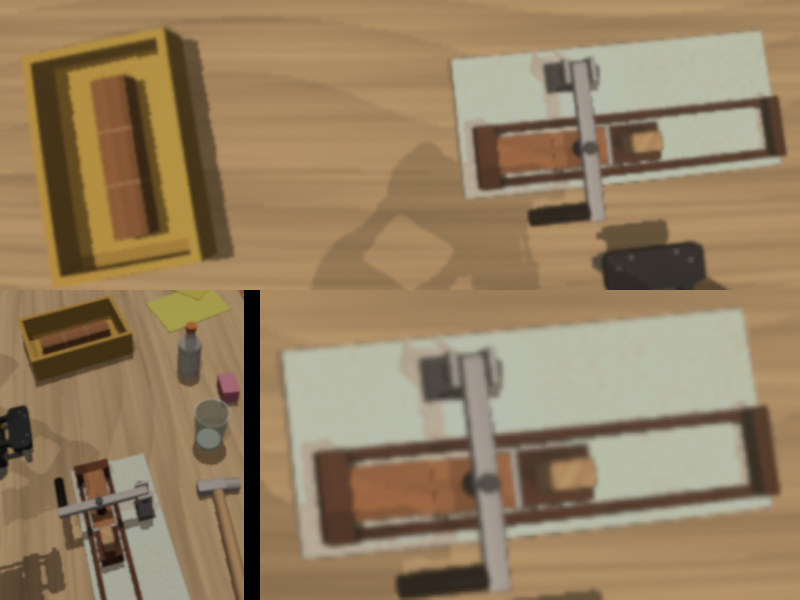

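The bar lies flat in the crate, at (125,158) in the picture. The two-block row is closed between the stop and the carriage face at (515,480) in the lower panel, with the clamp down on it. The gripper is clear.

```bash
python3 -c "
from cell import robot
print(robot.hand_in())"
```

```text
the job is handed in; nothing more can be done
None
```

I handed in the job: the bar lies in the crate, both blocks (only two were present) sit snug between stop and carriage, and the clamp is down on them; no verdict came back.

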